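# Uncover a turn-over test fixture and turn its board

### The arm

A 6-joint arm with a two-finger parallel gripper is mounted at the origin on the work surface. World frame = base frame: x ahead of the robot, y to its left, z up, the work surface at z = 0. Lengths are in m, angles in rad, forces in N, time in s.
With the tool pointing down it reaches from about 0.375 to 0.975 m from the base axis. Payload 3.8 kg.
Tool frame: the origin (TCP) lies at the very end of the fingers, on their centre line; the grasp point (between the pads) lies 19 mm behind it; z points along the fingers, y is the line along which they close (so a half turn about z gives the same grasp; the last joint's range is limited). The gripper opens to 85 mm and grips with 20 to 120 N. Pads are 22 mm wide; open, the fingers measure 114 mm over their backs; the gripper's body (76 mm by 85 mm) begins 54 mm behind the grasp point. The pads swing forward as they close: fully open they stand 13 mm farther back than shut.
Start: joints at [1.065, 0.264, 1.604, -0, 1.274, -0.037], TCP at [0.305, 0.602, 0.231] pointing down, gripper open.
Joint ranges: [-2.63, 2.63], [-0.94, 2.18], [0.31, 2.57], [-1.31, 4.45], [0, 2.66], [-2.55, 2.55]. Speed limits (rad/s): [2.57, 2.57, 3.14, 3.14, 3.14, 3.14].

### API

Orientations are given as a rotation vector (axis times angle).
In Python, from workcell import read_state, read_camera, calibration, finish_job gives the robot as it stands.
- The arm moves only by the tool step_arm, never from a script. Its argument "commands" is a list of rows, each an object of numbers: "fingers": the gripper's target within -1 to 1 (shut at 1, half-way at 0, fully open at -1); "dx", "dy", "dz": the shift along the tool's x, y, z in m; "roll": the turn about the tool's z in degrees. In form: [{"fingers": .., "dx": .., "dy": .., "dz": .., "roll": ..}, ...]. A call has 1 to 8 rows; each row is the pose to reach, as a shift and turn from the pose commanded when the call began, along the tool's axes at that moment; what a row does not reach only later rows make up. A row lasts 1/8 s, in which the tool goes at most 62.5 mm and 10.7 degrees, less where a joint would pass 70% of its speed; a pose out of reach is approached as far as the arm can. A call with a gripper value outside its range is refused whole. The fingers move at their own pace and stop on an object; "squeeze" is the grip in N (left out, the last holds). Time passes only in rows, so rows that repeat a pose let the fingers close. It gives the time, the measured TCP pose, the force, the opening and the grip force at its end, in the units of the state.
- read_state(): the state, without advancing time (a new reading comes with each control period).
- read_camera(name): name is "scene" or "top" or "wrist"; returns (picture, depth): 420x560x3 uint8, blue, green, red; 420x560 float32, m along the optical axis (not along the pixel's ray), 0 where there is no reading.
- calibration(name): a dict with "intrinsics" (3x3 intrinsics, pixels), "world_to_cam" (4x4, takes a point from world to camera coordinates). Camera axes: x right, y up, looking along -z (the intrinsics and any distortion apply to the point x, -y, -z); pixel columns grow to the right and rows downward; lengths in m; the calibration is good to about 2 mm. A picture is of the moment at which its call begins: read the wrist's pose just before it. calibration takes no time and is no camera call; for the wrist camera it gives the pose at the moment of the call.
- finish_job(): hands the job in; it is judged then, once.
The state is a dict: "time": time; "q": joint angles; "joint_vel": joint speeds; "joint_torque": joint torques, N m; "tool_pos": TCP position; "tcp_rot": TCP orientation; "wrist_force": force on the tool from outside, world axes, zero at the start; "torque": the same for the moment, N m; "width": opening from 0.0 (shut) to 1.0 (fully open); "grip_force": force on a finger pad.
Only numpy, scipy, OpenCV 4.12 (cv2) and the standard library are available. Lean on these libraries where they do the work, as an engineer would, in place of code of your own. Each camera call takes 0.05 s, during which the arm holds its last target. There are 200 camera calls.

### The job

Lift the loose lid off the board test fixture by its knob, keep it level, and set it down (do not drop it) the same way up on the middle of the rubber mat, and let go of it. Then turn the fixture's hinged frame right over by its bar, so that the board lies solder side up, and press the board gently down to the end of its spring travel for about half a second, never with more than 25 N, then let it spring back and move clear. Leave the other things on the bench where they stand.

Things in the scene. Friction and masses are not known exactly. Their poses are not given: they have to be found in the camera images.
- lid: loose grey box-shaped lid over the fixture: 234 mm (its x) x 126 mm (its y) x 74 mm high, walls 3 mm, open below, with a black mushroom knob on top; 0.25 to 0.5 kg. Origin: centre of its lower rim. It stands on the fixture's base plate (rim 8 mm above the table), and covers cheeks 62 mm high, so raise it 75 mm or more before moving sideways
- lid_knob (a point): centre of the lid knob's head: a disc 28 mm diameter and 20 mm thick on a 16 mm stem 12 mm long, on the lid's vertical axis. This point is 22 mm above the lid's flat top; the knob's top is 10 mm above this point
- mat: black rubber mat 260 mm (its x) x 170 mm (its y), 3 mm thick, fixed on the table; origin at the centre of its underside
- fixture: turn-over board test fixture, fixed: aluminium base plate 248 mm (its x) x 146 mm (its y) x 8 mm, with two hinge cheeks 62 mm high at its middle (at y = +-55 mm) that carry the frame. Origin: centre of its underside; the frame lies at its -x end at the start
- hinge (a point): middle of the frame's hinge axis, 52 mm above the table; the axis is horizontal, along the fixture's y
- frame (a joint): angle of the hinged frame: 0 = flat towards the fixture's -x end (component side of the board up), pi/2 = upright, 3.14 = turned right over, flat towards the +x end (solder side up). Frame: 0.25 kg, reaching 74 mm from the hinge axis, 98 mm wide, 8 mm thick, with a bow at its free end. Let go before upright it falls back; beyond upright it falls on over in about a second
- bar (a point): middle of the bow's cross bar: steel, 10 mm diameter, 80 mm long, parallel to the hinge axis and 104 mm from it. When the frame lies flat its centre is 52 mm above the table, with 39 mm free space down to the base plate; 25 mm clear between the bar and the frame's end
- board (a joint): spring travel of the circuit board in the frame: 0 = up at rest, 0.006 = bottomed. Can be pressed only on its solder side; about 3 N starts it moving, 9 N bottoms it
- press_point (a point): centre of the solder side of the green circuit board (52 mm by 80 mm along the hinge, 3 mm thick), which lies in the frame 40 mm from the hinge axis; once turned over this face is up, flat but for small solder dots, with the aluminium frame standing 2.5 mm proud all round
- spool: bystander: solder wire spool, 48 mm diameter, 38 mm high, upright; origin at centre of underside
- flask: bystander: white plastic bottle, 44 mm diameter, 110 mm high; origin at centre of underside
- jar: bystander: amber glass jar, 44 mm diameter, 45 mm high; origin at centre of underside
- driver: bystander: screwdriver 160 mm long lying on the table along its own x
- brush: bystander: cleaning brush 150 mm long lying on the table along its own x
- tray: bystander: open parts tray 100 x 75 mm, 40 mm high; origin at centre of underside
- carton: bystander: white open carton 75 x 110 mm, 70 mm high; origin at centre of underside

How it is judged:
On the way, in this order (a step that is already met when the one before it is completed fails the run):
1. the lid stands the same way up on the middle of the mat, let go (horizontal distance between lid and mat below 0.05 m and angle between lid's own z axis and vertical below 0.06 rad and height (world z) of lid below 0.01 m and contact force between lid and the arm below 0.2 N and linear speed of lid below 0.03 m/s), for 0.2 s.
2. the frame is turned right over (value of joint frame above 3.05 rad), for 0.2 s.
3. the turned board is pressed down to the end of its spring travel and held there for a moment (value of joint frame above 3.05 rad and value of joint board above 0.0048 m), for 0.3 s.
At the end, for the whole second after the job is handed in: The lid stands upright (within 0.06 rad) and at rest on the mat, its centre within 50 mm of the mat's centre; the frame lies turned right over (joint above 3.05 rad) and the board has sprung back (travel below 1.5 mm) after having been held pressed beyond 4.8 mm for 0.3 s (all of step 1 and value of joint frame above 3.05 rad and value of joint board below 0.0015 m); the robot touches nothing.
It fails at once if the lid is tipped more than 0.35 rad (angle between lid's own z axis and vertical above 0.35 rad).
It fails at once if the lid is dropped (moving faster than 0.5 m/s out of the gripper) (linear speed of lid above 0.5 m/s and contact force between lid and the arm below 0.1 N).
It fails at once if the board is pressed with more than 25 N (contact force between board and the arm above 25 N).
It fails at once if a bystander is moved more than 30 mm (distance of any of spool, flask, jar, driver, brush, tray, carton from where it was at the start of the episode above 0.03 m).
It also fails if it takes over 72 s, if anything falls off the work surface, if the arm or the gripper's body presses on something with over 40 N, if the wrist force passes 120 N, or if a joint passes its speed limit or range.

## Working session

There is one attempt and no reset: what is moved stays moved. The work goes in short steps, Python scripts to look and compute and a tool call to move; the robot and the scene stay as the last step left them, time stands still between calls to the robot, and variables do not carry over. Pictures are saved under pics/ and viewed, at most 10 in all, crops included, and the job is handed in when it is done.

Besides the shell and the picture viewer there is one more tool, called after ">>>" by a JSON object that holds its "name" and its "arguments", one argument or row to a line. step_arm: Moves the arm, as the interface text tells. Its arguments: {"type":"object","properties":{"commands":{"type":"array","items":{"type":"object","properties":{"fingers":{"type":"number"},"dx":{"type":"number"},"dy":{"type":"number"},"dz":{"type":"number"},"roll":{"type":"number"}}}},"squeeze":{"type":"number"}},"required":["commands"]}

```bash
mkdir -p pics; python3 - <<'E'
from workcell import *
import cv2,numpy as np
s=read_state();print(s)
for n in("top","scene"):
    p,d=read_camera(n);c=calibration(n);print(n,np.round(c["intrinsics"],1),np.round(c["world_to_cam"],3),[k for k in c])
    cv2.imwrite(f"pics/{n}0.png",p);np.save(f"{n}_d.npy",d)
E
```

```text
{'time': 0.0, 'q': array([ 1.06512179e+00,  2.64764674e-01,  1.60539263e+00,  1.95754301e-05,
        1.27370378e+00, -3.68963791e-02]), 'joint_vel': array([0.00031228, 0.00071801, 0.0008501 , 0.00203699, 0.00041416,
       0.00069454]), 'joint_torque': array([-2.73776368e-04, -5.15145671e+01, -3.67304850e+01, -1.54077525e-04,
        1.33256221e-02,  1.84319717e-06]), 'tool_pos': array([0.30459677, 0.60153543, 0.22994421]), 'tcp_rot': array([-0.72949416, -3.05507753,  0.00342435]), 'wrist_force': array([-0.26357728,  0.82310873, -1.02449757]), 'torque': array([ 0.00181077, -0.00507647, -0.00344958]), 'grip_force': 0.0, 'width': 1.001478440673688}
top [[401.4   0.  269.4]
 [  0.  401.4 209.1]
 [  0.    0.    1. ]] [[ 2.000e-02 -1.000e+00  3.000e-03  3.000e-03]
 [ 9.950e-01  2.000e-02  1.010e-01 -6.210e-01]
 [-1.010e-01  1.000e-03  9.950e-01 -1.112e+00]
 [ 0.000e+00  0.000e+00  0.000e+00  1.000e+00]] ['intrinsics', 'world_to_cam']
scene [[482.    0.  277.5]
 [  0.  482.  216.9]
 [  0.    0.    1. ]] [[-0.175  0.984 -0.012  0.103]
 [-0.83  -0.141  0.54   0.475]
 [ 0.53   0.104  0.842 -1.599]
 [ 0.     0.     0.     1.   ]] ['intrinsics', 'world_to_cam']
```

View pics/top0.png

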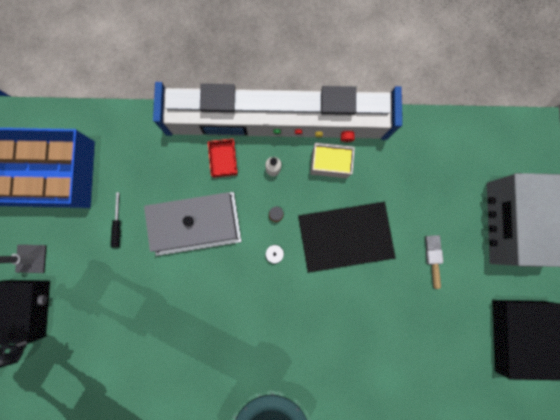

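View pics/scene0.png

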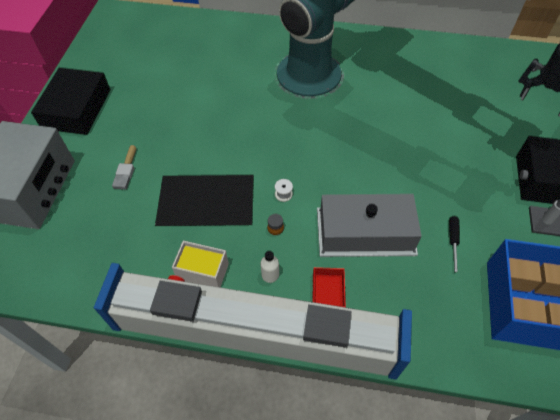

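Top view: the lid (grey) spans about (145,205) to (240,245), with its knob at (188,221). The mat corners are near (299,217), (386,203), (395,258) and (308,271). The spool, jar and flask stand between them.

```bash
cat > h.py <<'E'
from workcell import *
import cv2,numpy as np
from scipy.spatial.transform import Rotation as R
def ray(n,u,v,z,c=None):
    c=c or calibration(n);K=c["intrinsics"];T=c["world_to_cam"]
    d=T[:3,:3].T@(np.linalg.inv(K)@[u,v,1]*[1,-1,-1]);o=-T[:3,:3].T@T[:3,3]
    return o+d*(z-o[2])/d[2]
def cloud(n,d,c=None):
    c=c or calibration(n);K=c["intrinsics"];T=c["world_to_cam"]
    v,u=np.indices(d.shape);P=np.stack([(u-K[0,2])/K[0,0]*d,-(v-K[1,2])/K[1,1]*d,-d],-1)
    return (P-T[:3,3])@T[:3,:3]
def blob(m,box=None,z=None,n="top",c=None):
    m=m.astype(np.uint8)
    if box: q=np.zeros_like(m);x0,y0,x1,y1=box;q[y0:y1,x0:x1]=1;m=m*q
    cs=cv2.findContours(m,0,2)[0];k=max(cs,key=cv2.contourArea);r=cv2.minAreaRect(k)
    P=np.array([ray(n,u,v,z,c) for u,v in cv2.boxPoints(r)]);return r,P
def shift(w):  # world vector -> tool axes
    return R.from_rotvec(read_state()["tcp_rot"]).inv().apply(w)
E
python3 - <<'E'
from h import *
p=cv2.imread("pics/top0.png");g=p.max(2);np.set_printoptions(precision=4,suppress=True)
for nm,m,b,z in(("mat",g<40,(290,195,405,280),.003),("knob",g<45,(178,210,200,232),.108)):
    r,P=blob(m,b,z);print(nm,r,P.mean(0),P)
C=cloud("top",np.load("top_d.npy"));
sub=C[185:260,135:250];m=(np.abs(sub[...,2]-.082)<.006)
pts=sub[m][:,:2].astype(np.float32);print("lid",m.sum(),np.median(sub[m][:,2]),cv2.minAreaRect(pts))
m=(sub[...,2]>.1);print("knob d",m.sum(),sub[m].mean(0) if m.any() else 0)
for n,(u,v,z) in dict(spool=(274,254,.038),jar=(276,214,.045),flask=(273,160,.11),tray=(223,158,.04),carton=(333,160,.07),driver=(116,225,.01)).items(): print(n,ray("top",u,v,z))
s=read_state();print(R.from_rotvec(s["tcp_rot"]).as_matrix())
E
```

```text
mat ((346.23419189453125, 236.61070251464844), (55.4913330078125, 86.43843078613281), 80.78897094726562) [ 0.5489 -0.2092  0.003 ] [[ 0.6052 -0.0715  0.003 ]
 [ 0.6509 -0.321   0.003 ]
 [ 0.492  -0.3452  0.003 ]
 [ 0.4476 -0.099   0.003 ]]
knob ((188.00003051757812, 220.5000457763672), (7.77817440032959, 7.77817440032959), 45.0) [0.5787 0.2307 0.108 ] [[0.5784 0.2452 0.108 ]
 [0.5933 0.2313 0.108 ]
 [0.579  0.2161 0.108 ]
 [0.5641 0.2301 0.108 ]]
lid 3903 0.081708534941065 ((0.5778419375419617, 0.23221004009246826), (0.1269836723804474, 0.23471079766750336), 10.357824325561523)
knob d 120 [0.561  0.1824 0.3507]
spool [0.4943 0.0002 0.038 ]
jar [ 0.6063 -0.0032  0.045 ]
flask [0.7459 0.0087 0.11  ]
tray [0.7647 0.1514 0.04  ]
carton [ 0.7585 -0.159   0.07  ]
driver [0.5683 0.4577 0.01  ]
[[-0.8921  0.4518 -0.001 ]
 [ 0.4518  0.8921 -0.0019]
 [ 0.0001 -0.0021 -1.    ]]
```

>>> {"name": "step_arm", "arguments": {
  "commands": [
    {"fingers": -0.2,"dx": -0.411,"dy": -0.2065,"dz": 0.07,"roll": -37.3},
    {"fingers": -0.2,"dx": -0.411,"dy": -0.2065,"dz": 0.07,"roll": -37.3},
    {"fingers": -0.2,"dx": -0.411,"dy": -0.2065,"dz": 0.07,"roll": -37.3},
    {"fingers": -0.2,"dx": -0.411,"dy": -0.2065,"dz": 0.07,"roll": -37.3},
    {"fingers": -0.2,"dx": -0.411,"dy": -0.2065,"dz": 0.07,"roll": -37.3},
    {"fingers": -0.2,"dx": -0.411,"dy": -0.2065,"dz": 0.07,"roll": -37.3},
    {"fingers": -0.2,"dx": -0.411,"dy": -0.2065,"dz": 0.07,"roll": -37.3},
    {"fingers": -0.2,"dx": -0.411,"dy": -0.2065,"dz": 0.07,"roll": -37.3}
  ],
  "squeeze": 60
}}

```text
time: 1.1
tool_pos: [0.5793, 0.2291, 0.1601]
tcp_rot: [0.282, -3.128, 0.002]
wrist_force: [-1.3, 0.8, 0.3]
width: 0.601
grip_force: 0.0
```

>>> {"name": "step_arm", "arguments": {
  "commands": [
    {"fingers": -0.2},
    {"fingers": -0.2},
    {"fingers": -0.2}
  ]
}}

```text
invalid input
```

```bash
python3 - <<'E'
from h import *
s=read_state();p,d=read_camera("wrist");cv2.imwrite("pics/w1.png",p)
c=calibration("wrist");np.set_printoptions(precision=4,suppress=True)
print(s["time"],s["tool_pos"],s["width"],s["wrist_force"]);M=R.from_rotvec(s["tcp_rot"]).as_matrix();print(M,np.degrees(np.arctan2(M[1,1],M[0,1])))
C=cloud("wrist",d,c);np.save("C1.npy",C)
E
```

```text
1.1 [0.5793 0.2291 0.1601] 0.6014039693250159 [-1.265   0.847   0.3284]
[[-0.9839 -0.1786 -0.0013]
 [-0.1786  0.9839 -0.0011]
 [ 0.0015 -0.0008 -1.    ]] 100.28886803867084
```

View pics/w1.png

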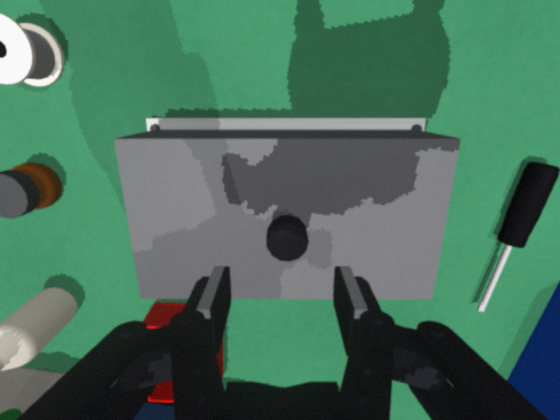

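Wrist view: the knob is at (287,237), roughly in line with the finger mid-plane (u≈282). The lid is square to the gripper.

```bash
python3 - <<'E'
from h import *
np.set_printoptions(precision=4,suppress=True)
p=cv2.imread("pics/w1.png");r,P=blob(p.max(2)<55,(255,205,320,270),.112,"wrist");print(r,P.mean(0))
C=np.load("C1.npy");m=(C[205:270,255:320,2]>.105)&(C[205:270,255:320,2]<.13);q=C[205:270,255:320][m];print(q.mean(0),q.min(0),q.max(0))
m=np.abs(C[...,2]-.082)<.004;print(cv2.minAreaRect(C[m][:,:2].astype(np.float32)))
k=P.mean(0);s=read_state();print(shift(np.r_[k[:2],.088]-s["tool_pos"]))
E
```

```text
((287.0, 237.0), (40.0, 46.0), 0.0) [0.579  0.2292 0.112 ]
[0.5804 0.2291 0.1124] [0.5682 0.2156 0.1051] [0.5959 0.2429 0.1148]
((0.608538806438446, 0.16452915966510773), (0.1704893410205841, 0.3945934772491455), 21.94552993774414)
[0.0012 0.0029 0.0715]
```

>>> {"name": "step_arm", "arguments": {
  "commands": [
    {"fingers": -0.2,"dx": 0,"dy": 0,"dz": 0.03,"roll": 0},
    {"fingers": -0.2,"dx": 0,"dy": 0,"dz": 0.03,"roll": 0},
    {"fingers": -0.2,"dx": 0,"dy": 0,"dz": 0.03,"roll": 0}
  ]
}}

```text
time: 1.52
tool_pos: [0.5781, 0.2326, 0.1315]
tcp_rot: [0.287, -3.128, 0.0]
wrist_force: [-0.1, 0.4, -0.0]
width: 0.6
grip_force: 0.0
```

>>> {"name": "step_arm", "arguments": {
  "commands": [
    {"fingers": -0.2,"dx": 0,"dy": -0.001,"dz": 0.02,"roll": 0},
    {"fingers": -0.2,"dx": 0,"dy": -0.001,"dz": 0.035,"roll": 0},
    {"fingers": -0.2,"dx": 0,"dy": -0.001,"dz": 0.042,"roll": 0},
    {"fingers": 0.2,"dx": 0,"dy": -0.001,"dz": 0.042,"roll": 0},
    {"fingers": 0.5,"dx": 0,"dy": -0.001,"dz": 0.042,"roll": 0},
    {"fingers": 0.8,"dx": 0,"dy": -0.001,"dz": 0.042,"roll": 0},
    {"fingers": 0.8,"dx": 0,"dy": -0.001,"dz": 0.042,"roll": 0},
    {"fingers": 0.8,"dx": 0,"dy": -0.001,"dz": 0.042,"roll": 0}
  ]
}}

```text
time: 2.52
tool_pos: [0.5784, 0.2312, 0.0892]
tcp_rot: [0.286, -3.128, 0.0]
wrist_force: [0.2, 0.0, -3.4]
width: 0.306
grip_force: 59.1
```

>>> {"name": "step_arm", "arguments": {
  "commands": [
    {"fingers": 0.8,"dx": 0,"dy": 0,"dz": -0.005,"roll": 0},
    {"fingers": 0.8,"dx": 0,"dy": 0,"dz": -0.02,"roll": 0},
    {"fingers": 0.8,"dx": 0,"dy": 0,"dz": -0.04,"roll": 0},
    {"fingers": 0.8,"dx": 0,"dy": 0,"dz": -0.06,"roll": 0},
    {"fingers": 0.8,"dx": 0,"dy": 0,"dz": -0.08,"roll": 0},
    {"fingers": 0.8,"dx": 0,"dy": 0,"dz": -0.1,"roll": 0},
    {"fingers": 0.8,"dx": 0,"dy": 0,"dz": -0.11,"roll": 0},
    {"fingers": 0.8,"dx": 0,"dy": 0,"dz": -0.11,"roll": 0}
  ]
}}

```text
time: 3.52
tool_pos: [0.5791, 0.2315, 0.2006]
tcp_rot: [-0.286, 3.127, 0.001]
wrist_force: [-0.2, -0.2, -3.0]
width: 0.305
grip_force: 59.2
```

```bash
python3 - <<'E'
from h import *
np.set_printoptions(precision=4,suppress=True)
s=read_state();print(s["tool_pos"],s["wrist_force"],s["torque"],s["width"])
for x in((0.5489,-.2092),): print(shift(np.r_[x,s["tool_pos"][2]]-s["tool_pos"]))
p,d=read_camera("scene");cv2.imwrite("pics/s2.png",p[120:300,150:530].repeat(2,0).repeat(2,1))
E
```

```text
[0.5791 0.2315 0.2006] [-0.2403 -0.1889 -2.9675] [-0.0129  0.0296 -0.051 ] 0.3048125252382929
[ 0.1096 -0.4279 -0.0004]
```

View pics/s2.png

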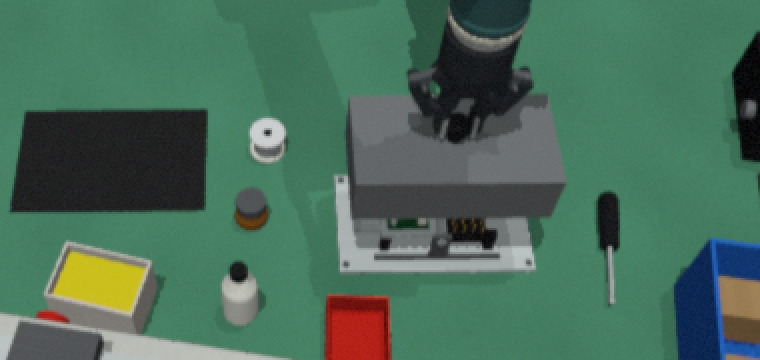

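The lid hangs level and the frame shows underneath it. Next I carry it to the mat.

>>> {"name": "step_arm", "arguments": {
  "commands": [
    {"fingers": 0.8,"dx": 0.004,"dy": -0.017,"dz": 0,"roll": 0},
    {"fingers": 0.8,"dx": 0.013,"dy": -0.051,"dz": 0,"roll": 0},
    {"fingers": 0.8,"dx": 0.024,"dy": -0.094,"dz": 0,"roll": 0},
    {"fingers": 0.8,"dx": 0.036,"dy": -0.141,"dz": 0,"roll": 0},
    {"fingers": 0.8,"dx": 0.049,"dy": -0.193,"dz": 0,"roll": 0},
    {"fingers": 0.8,"dx": 0.063,"dy": -0.244,"dz": 0,"roll": 0},
    {"fingers": 0.8,"dx": 0.076,"dy": -0.295,"dz": 0,"roll": 0},
    {"fingers": 0.8,"dx": 0.088,"dy": -0.342,"dz": 0,"roll": 0}
  ]
}}

```text
time: 4.58
tool_pos: [0.5523, -0.1236, 0.1982]
tcp_rot: [0.284, -3.127, -0.0]
wrist_force: [1.4, 0.1, -3.2]
width: 0.305
grip_force: 59.5
```

>>> {"name": "step_arm", "arguments": {
  "commands": [
    {"fingers": 0.8,"dx": 0.011,"dy": -0.043,"dz": 0,"roll": 0},
    {"fingers": 0.8,"dx": 0.019,"dy": -0.073,"dz": 0,"roll": 0},
    {"fingers": 0.8,"dx": 0.022,"dy": -0.086,"dz": 0,"roll": 0},
    {"fingers": 0.8,"dx": 0.022,"dy": -0.086,"dz": 0.02,"roll": 0},
    {"fingers": 0.8,"dx": 0.022,"dy": -0.086,"dz": 0.04,"roll": 0},
    {"fingers": 0.8,"dx": 0.022,"dy": -0.086,"dz": 0.06,"roll": 0},
    {"fingers": 0.8,"dx": 0.022,"dy": -0.086,"dz": 0.08,"roll": 0},
    {"fingers": 0.8,"dx": 0.022,"dy": -0.086,"dz": 0.09,"roll": 0}
  ]
}}

```text
time: 5.58
tool_pos: [0.5468, -0.2085, 0.1068]
tcp_rot: [0.287, -3.126, -0.002]
wrist_force: [-0.2, 0.1, -3.8]
width: 0.306
grip_force: 59.6
```

>>> {"name": "step_arm", "arguments": {
  "commands": [
    {"fingers": 0.8,"dx": 0,"dy": 0,"dz": 0.007,"roll": 0},
    {"fingers": 0.8,"dx": 0,"dy": 0,"dz": 0.013,"roll": 0},
    {"fingers": 0.8,"dx": 0,"dy": 0,"dz": 0.018,"roll": 0},
    {"fingers": 0.8,"dx": 0,"dy": 0,"dz": 0.021,"roll": 0},
    {"fingers": 0.8,"dx": 0,"dy": 0,"dz": 0.023,"roll": 0},
    {"fingers": 0.8,"dx": 0,"dy": 0,"dz": 0.0245,"roll": 0},
    {"fingers": 0.8,"dx": 0,"dy": 0,"dz": 0.0245,"roll": 0}
  ]
}}

```text
time: 6.45
tool_pos: [0.5479, -0.2096, 0.0848]
tcp_rot: [0.286, -3.129, 0.0]
wrist_force: [0.1, 0.2, -3.0]
width: 0.306
grip_force: 59.6
```

>>> {"name": "step_arm", "arguments": {
  "commands": [
    {"fingers": 0.8,"dx": 0,"dy": 0,"dz": 0.0007,"roll": 0},
    {"fingers": 0.8,"dx": 0,"dy": 0,"dz": 0.0014,"roll": 0},
    {"fingers": 0.8,"dx": 0,"dy": 0,"dz": 0.002,"roll": 0},
    {"fingers": 0.8,"dx": 0,"dy": 0,"dz": 0.002,"roll": 0}
  ]
}}

```text
time: 6.95
tool_pos: [0.5482, -0.2097, 0.0841]
tcp_rot: [-0.286, 3.128, -0.0]
wrist_force: [-3.5, 1.4, 4.3]
width: 0.305
grip_force: 60.4
```

Contact: the vertical force went from -3 to +4 N. Now I release and look.

>>> {"name": "step_arm", "arguments": {
  "commands": [
    {"fingers": 0.3,"dx": 0,"dy": 0,"dz": 0,"roll": 0},
    {"fingers": 0.1,"dx": 0,"dy": 0,"dz": 0,"roll": 0},
    {"fingers": -0.2,"dx": 0,"dy": 0,"dz": 0,"roll": 0},
    {"fingers": -0.2,"dx": 0,"dy": 0,"dz": -0.003,"roll": 0},
    {"fingers": -0.2,"dx": 0,"dy": 0,"dz": -0.04,"roll": 0},
    {"fingers": -0.2,"dx": 0,"dy": 0,"dz": -0.09,"roll": 0},
    {"fingers": -0.2,"dx": 0,"dy": 0,"dz": -0.14,"roll": 0},
    {"fingers": -0.2,"dx": 0,"dy": 0,"dz": -0.16,"roll": 0}
  ]
}}

```text
time: 7.95
tool_pos: [0.5497, -0.2104, 0.2472]
tcp_rot: [-0.285, 3.123, -0.005]
wrist_force: [0.3, -0.4, 0.4]
width: 0.599
grip_force: 0.0
```

```bash
python3 - <<'E'
from h import *
np.set_printoptions(precision=4,suppress=True)
s=read_state();print(s["tool_pos"],s["wrist_force"],s["width"])
p,d=read_camera("top");cv2.imwrite("pics/top3.png",cv2.resize(p[150:300,120:420],None,fx=2.6,fy=2.6,interpolation=2))
C=cloud("top",d);np.save("Ct.npy",C)
E
```

```text
[ 0.5497 -0.2104  0.2472] [ 0.3294 -0.357   0.4043] 0.5986286507470979
```

View pics/top3.png

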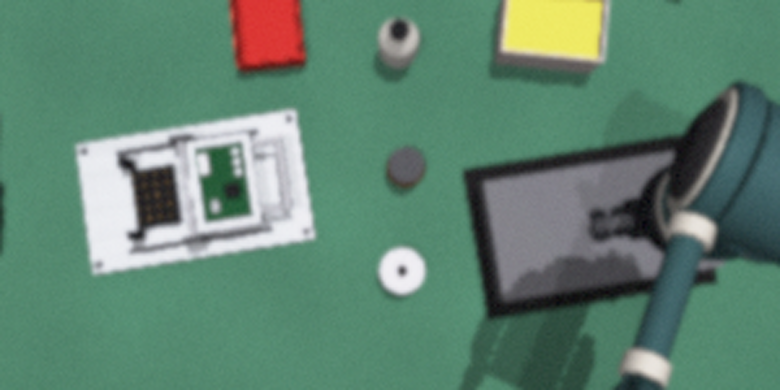

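The lid sits centred on the mat. The frame lies towards the mat side, with the board at crop (225,180) and the bow/bar near (270–292,180). The base plate corners are (78,145), (297,110), (314,238) and (95,273).

```bash
python3 - <<'E'
from h import *
np.set_printoptions(precision=4,suppress=True)
p,d=read_camera("top");g=p.min(2)
m=(g>150).astype(np.uint8);b=(140,185,250,260)
m=cv2.morphologyEx(m,3,np.ones((9,9),np.uint8));r,P=blob(m,b,.008);print(r,P.mean(0)); print(P)
C=np.load("Ct.npy")[180:265,140:250].reshape(-1,3)
u=np.array([-.1786,.9839]);v=np.array([.9839,.1786]);c=P.mean(0)[:2]
for nm in("board","bar"):
    a=(C[:,:2]-c)@u;t=(C[:,:2]-c)@v
    k=(C[:,2]>.035)&(C[:,2]<.075)&(a<-.0)
    print(np.histogram(a[k],bins=np.arange(-.13,.01,.01)),t[k].mean(),C[k,2].mean());break
bar=c-.104*u;print("bar",bar,"hinge",c)
s=read_state();print(s["tool_pos"],shift(np.r_[bar,.16]-s["tool_pos"]))
E
```

```text
((194.1455535888672, 223.20233154296875), (50.890682220458984, 87.48229217529297), 80.83765411376953) [0.5786 0.2325 0.008 ]
[[0.6283 0.372  0.008 ]
 [0.6742 0.1221 0.008 ]
 [0.5284 0.0945 0.008 ]
 [0.4836 0.3414 0.008 ]]
(array([  0,   0, 102,  17,  23,  78, 127, 119, 126, 127, 130, 137, 139,
         0]), array([-0.13, -0.12, -0.11, -0.1 , -0.09, -0.08, -0.07, -0.06, -0.05,
       -0.04, -0.03, -0.02, -0.01, -0.  ,  0.01])) -0.0016673368615047588 0.0551815023451275
bar [0.5972 0.1302] hinge [0.5786 0.2325]
[ 0.5495 -0.2103  0.2459] [-0.1083  0.3264  0.0854]
```

>>> {"name": "step_arm", "arguments": {
  "commands": [
    {"fingers": 0.5,"dx": -0.02,"dy": 0.055,"dz": 0,"roll": 0},
    {"fingers": 0.5,"dx": -0.035,"dy": 0.11,"dz": 0,"roll": 0},
    {"fingers": 0.5,"dx": -0.05,"dy": 0.165,"dz": 0,"roll": 0},
    {"fingers": 0.5,"dx": -0.07,"dy": 0.22,"dz": 0.02,"roll": 0},
    {"fingers": 0.5,"dx": -0.09,"dy": 0.27,"dz": 0.05,"roll": 0},
    {"fingers": 0.5,"dx": -0.105,"dy": 0.31,"dz": 0.075,"roll": 0},
    {"fingers": 0.5,"dx": -0.1085,"dy": 0.3265,"dz": 0.085,"roll": 0},
    {"fingers": 0.5,"dx": -0.1085,"dy": 0.3265,"dz": 0.085,"roll": 0}
  ]
}}

```text
time: 9.05
tool_pos: [0.5935, 0.1314, 0.1549]
tcp_rot: [0.288, -3.123, 0.001]
wrist_force: [0.8, 0.7, 0.7]
width: 0.249
grip_force: 0.0
```

>>> {"name": "step_arm", "arguments": {
  "commands": [
    {"fingers": 0.5,"dx": 0,"dy": 0,"dz": 0,"roll": 0},
    {"fingers": 0.5,"dx": 0,"dy": 0,"dz": 0,"roll": 0}
  ]
}}

```text
time: 9.3
tool_pos: [0.5962, 0.1298, 0.159]
tcp_rot: [-0.283, 3.127, -0.0]
wrist_force: [0.2, 1.3, 0.5]
width: 0.248
grip_force: 0.0
```

```bash
python3 - <<'E'
from h import *
np.set_printoptions(precision=4,suppress=True)
s=read_state();c=calibration("wrist");p,d=read_camera("wrist");cv2.imwrite("pics/w4.png",p)
print(s["time"],s["tool_pos"],s["width"]);M=R.from_rotvec(s["tcp_rot"]).as_matrix()
C=cloud("wrist",d,c);L=(C-s["tool_pos"])@M;np.save("L4.npy",L)
k=(np.abs(C[...,2]-.055)<.008)&(np.abs(L[...,0])<.035)&(L[...,1]<.035)&(L[...,1]>-.03)
h=np.histogram(L[k][:,1],np.arange(-.03,.036,.003));print(h)
print(C[k][:,2].mean())
kb=k&(L[...,1]<.012);print("bar",kb.sum(),L[kb].mean(0),L[kb].min(0),L[kb].max(0),np.argwhere(kb).mean(0))
E
```

```text
9.3 [0.5962 0.1298 0.159 ] 0.24757594533408556
(array([  0,   0,   0,   0,   0,   0,   0,   0, 250, 328, 311, 118,  29,
        24,  28,  30,  30,  29,  31, 197, 302]), array([-0.03 , -0.027, -0.024, -0.021, -0.018, -0.015, -0.012, -0.009,
       -0.006, -0.003, -0.   ,  0.003,  0.006,  0.009,  0.012,  0.015,
        0.018,  0.021,  0.024,  0.027,  0.03 ,  0.033]))
0.05536252430770619
bar 1060 [ 0.0032 -0.0002  0.1035] [-0.0349 -0.0059  0.1009] [0.0349 0.012  0.1077] [206.8594 282.233 ]
```

View pics/w4.png

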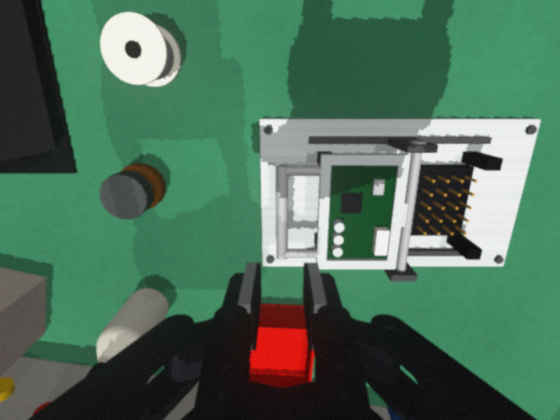

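Wrist view: the bar is at column 282, centred between the fingers (250–315). The frame edge starts about 30 mm to the right. Next I descend and grip.

>>> {"name": "step_arm", "arguments": {
  "commands": [
    {"fingers": 0.6,"dx": 0.002,"dy": -0.001,"dz": 0.03,"roll": 0},
    {"fingers": 0.6,"dx": 0.002,"dy": -0.001,"dz": 0.06,"roll": 0},
    {"fingers": 0.6,"dx": 0.002,"dy": -0.001,"dz": 0.08,"roll": 0},
    {"fingers": 0.6,"dx": 0.002,"dy": -0.001,"dz": 0.1,"roll": 0},
    {"fingers": 0.6,"dx": 0.002,"dy": -0.001,"dz": 0.115,"roll": 0},
    {"fingers": 0.6,"dx": 0.002,"dy": -0.001,"dz": 0.12,"roll": 0},
    {"fingers": 0.6,"dx": 0.002,"dy": -0.001,"dz": 0.12,"roll": 0},
    {"fingers": 0.6,"dx": 0.002,"dy": -0.001,"dz": 0.12,"roll": 0}
  ],
  "squeeze": 30
}}

```text
time: 10.35
tool_pos: [0.5945, 0.1301, 0.0387]
tcp_rot: [-0.286, 3.127, 0.0]
wrist_force: [-0.5, -0.2, 0.7]
width: 0.201
grip_force: 0.0
```

>>> {"name": "step_arm", "arguments": {
  "commands": [
    {"fingers": 1,"dx": 0,"dy": 0,"dz": 0,"roll": 0},
    {"fingers": 1,"dx": 0,"dy": 0,"dz": 0,"roll": 0},
    {"fingers": 1,"dx": 0,"dy": 0,"dz": 0,"roll": 0},
    {"fingers": 1,"dx": 0,"dy": 0,"dz": 0,"roll": 0}
  ]
}}

```text
time: 10.85
tool_pos: [0.5946, 0.1294, 0.0388]
tcp_rot: [-0.286, 3.127, -0.001]
wrist_force: [0.8, -5.2, 5.1]
width: 0.101
grip_force: 29.7
```

>>> {"name": "step_arm", "arguments": {
  "commands": [
    {"fingers": 1,"dx": 0,"dy": 0.0003,"dz": -0.007,"roll": 0},
    {"fingers": 1,"dx": 0,"dy": 0.001,"dz": -0.0145,"roll": 0},
    {"fingers": 1,"dx": 0,"dy": 0.0035,"dz": -0.027,"roll": 0},
    {"fingers": 1,"dx": 0,"dy": 0.007,"dz": -0.037,"roll": 0},
    {"fingers": 1,"dx": 0,"dy": 0.0097,"dz": -0.044,"roll": 0},
    {"fingers": 1,"dx": 0,"dy": 0.0097,"dz": -0.044,"roll": 0}
  ]
}}

```text
time: 11.6
tool_pos: [0.593, 0.138, 0.0824]
tcp_rot: [-0.287, 3.126, -0.004]
wrist_force: [3.0, -6.9, 1.3]
width: 0.1
grip_force: 29.4
```

>>> {"name": "step_arm", "arguments": {
  "commands": [
    {"fingers": 1,"dx": 0,"dy": 0.009,"dz": -0.0157,"roll": 0},
    {"fingers": 1,"dx": 0,"dy": 0.0208,"dz": -0.0295,"roll": 0},
    {"fingers": 1,"dx": 0,"dy": 0.0346,"dz": -0.0412,"roll": 0},
    {"fingers": 1,"dx": 0,"dy": 0.0503,"dz": -0.0503,"roll": 0},
    {"fingers": 1,"dx": 0,"dy": 0.0674,"dz": -0.0565,"roll": 0},
    {"fingers": 1,"dx": 0,"dy": 0.0852,"dz": -0.0596,"roll": 0},
    {"fingers": 1,"dx": 0,"dy": 0.1034,"dz": -0.0596,"roll": 0},
    {"fingers": 1,"dx": 0,"dy": 0.1034,"dz": -0.0596,"roll": 0}
  ]
}}

```text
time: 12.6
tool_pos: [0.5739, 0.2435, 0.1434]
tcp_rot: [-0.287, 3.125, 0.004]
wrist_force: [0.1, 0.2, 8.7]
width: 0.102
grip_force: 31.5
```

>>> {"name": "step_arm", "arguments": {
  "commands": [
    {"fingers": 1,"dx": 0,"dy": 0.0178,"dz": 0.0031,"roll": 0},
    {"fingers": 1,"dx": 0,"dy": 0.0349,"dz": 0.0093,"roll": 0},
    {"fingers": 1,"dx": 0,"dy": 0.0506,"dz": 0.0184,"roll": 0},
    {"fingers": 1,"dx": 0,"dy": 0.0644,"dz": 0.0301,"roll": 0},
    {"fingers": 1,"dx": 0,"dy": 0.076,"dz": 0.044,"roll": 0},
    {"fingers": 1,"dx": 0,"dy": 0.0851,"dz": 0.0597,"roll": 0},
    {"fingers": 1,"dx": 0,"dy": 0.0914,"dz": 0.0767,"roll": 0},
    {"fingers": 1,"dx": 0,"dy": 0.0914,"dz": 0.0767,"roll": 0}
  ]
}}

```text
time: 13.6
tool_pos: [0.5568, 0.3315, 0.0621]
tcp_rot: [-0.286, 3.128, -0.0]
wrist_force: [7.2, 0.3, -2.0]
width: 0.098
grip_force: 30.8
```

>>> {"name": "step_arm", "arguments": {
  "commands": [
    {"fingers": 1,"dx": 0,"dy": 0.0025,"dz": 0.012,"roll": 0},
    {"fingers": 1,"dx": 0,"dy": 0.003,"dz": 0.02,"roll": 0},
    {"fingers": 1,"dx": 0,"dy": 0.003,"dz": 0.022,"roll": 0},
    {"fingers": 0.6,"dx": 0,"dy": 0.003,"dz": 0.022,"roll": 0},
    {"fingers": 0.55,"dx": 0,"dy": 0.003,"dz": 0.022,"roll": 0},
    {"fingers": 0.55,"dx": 0,"dy": 0.003,"dz": 0.0,"roll": 0},
    {"fingers": 0.55,"dx": 0,"dy": 0.003,"dz": -0.05,"roll": 0},
    {"fingers": 0.55,"dx": 0,"dy": 0.003,"dz": -0.1,"roll": 0}
  ]
}}

```text
time: 14.6
tool_pos: [0.5556, 0.334, 0.1671]
tcp_rot: [0.286, -3.128, -0.0]
wrist_force: [0.9, -1.0, -1.4]
width: 0.224
grip_force: 0.0
```

>>> {"name": "step_arm", "arguments": {
  "commands": [
    {"fingers": 1,"dx": 0,"dy": -0.03,"dz": -0.02,"roll": 0},
    {"fingers": 1,"dx": -0.004,"dy": -0.063,"dz": 0,"roll": 0},
    {"fingers": 1,"dx": -0.004,"dy": -0.063,"dz": 0.02,"roll": 0},
    {"fingers": 1,"dx": -0.004,"dy": -0.063,"dz": 0.02,"roll": 0},
    {"fingers": 1,"dx": -0.004,"dy": -0.063,"dz": 0.02,"roll": 0}
  ]
}}

```text
time: 15.22
tool_pos: [0.5712, 0.2735, 0.145]
tcp_rot: [0.287, -3.128, -0.001]
wrist_force: [0.2, -0.4, 0.1]
width: -0.004
grip_force: 0.0
```

```bash
python3 - <<'E'
from h import *
np.set_printoptions(precision=4,suppress=True)
s=read_state();c=calibration("wrist");p,d=read_camera("wrist");cv2.imwrite("pics/w5.png",p)
print(s["time"],s["tool_pos"],s["width"],s["wrist_force"]);M=R.from_rotvec(s["tcp_rot"]).as_matrix()
C=cloud("wrist",d,c);L=(C-s["tool_pos"])@M
b,g,r=p.astype(int).transpose(2,0,1);H=cv2.cvtColor(p,40)
k=(C[...,2]>.045)&(C[...,2]<.065)&(g>r+15)&(g>b+5)&(np.abs(L[...,0])<.06)&(np.abs(L[...,1])<.06)
print(k.sum(),np.percentile(L[k],[2,50,98],axis=0),np.median(C[k][:,2]),np.argwhere(k).mean(0))
print("pp",shift(np.array([.5715,.2719,.0535])-s["tool_pos"]))
k=(C[...,2]>.04)&(C[...,2]<.075)&(np.abs(L[...,0])<.02)&(np.abs(L[...,1])<.09);a=L[k][:,1]
for lo in np.arange(-.05,.08,.01):
    q=C[k][(a>=lo)&(a<lo+.01)];print(round(lo,3),len(q),np.median(q[:,2]) if len(q) else 0)
E
```

```text
15.225 [0.5712 0.2735 0.145 ] -0.0035812853796571378 [ 0.2239 -0.3871  0.0578]
6068 [[-0.0406 -0.0276  0.0905]
 [ 0.0002 -0.0027  0.0919]
 [ 0.0361  0.0222  0.0933]] 0.05313234989072898 [216.1267 278.8433]
pp [ 0.     -0.0017  0.0915]
-0.05 401 0.05511798442116464
-0.04 587 0.055360392247736534
-0.03 648 0.05330588985894849
-0.02 615 0.05315371108127366
-0.01 627 0.053137859130569204
0.0 628 0.053130122008317786
0.01 610 0.05320312085730122
0.02 657 0.05524310922395459
0.03 78 0.05560592440018392
0.04 0 0
0.05 325 0.055146177696180805
0.06 317 0.05614872211740884
0.07 0 0
```

View pics/w5.png

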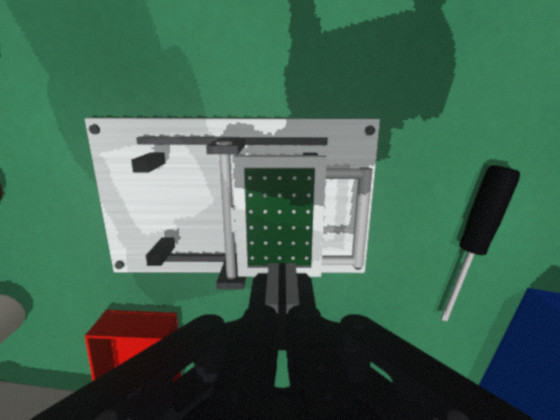

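The frame lies turned over, solder side up, with the green board centred near (280,216) at z≈0.053. Next I press gently.

>>> {"name": "step_arm", "arguments": {
  "commands": [
    {"fingers": 1,"dx": -0.001,"dy": -0.0025,"dz": 0.03,"roll": 0},
    {"fingers": 1,"dx": -0.001,"dy": -0.0025,"dz": 0.06,"roll": 0},
    {"fingers": 1,"dx": -0.001,"dy": -0.0025,"dz": 0.08,"roll": 0},
    {"fingers": 1,"dx": -0.001,"dy": -0.0025,"dz": 0.087,"roll": 0},
    {"fingers": 1,"dx": -0.001,"dy": -0.0025,"dz": 0.09,"roll": 0},
    {"fingers": 1,"dx": -0.001,"dy": -0.0025,"dz": 0.092,"roll": 0},
    {"fingers": 1,"dx": -0.001,"dy": -0.0025,"dz": 0.093,"roll": 0},
    {"fingers": 1,"dx": -0.001,"dy": -0.0025,"dz": 0.093,"roll": 0}
  ]
}}

```text
time: 16.27
tool_pos: [0.5737, 0.2708, 0.0529]
tcp_rot: [-0.286, 3.127, 0.001]
wrist_force: [-0.3, 0.0, 3.1]
width: 0.002
grip_force: 1.6
```

Contact at z≈0.053 with 3 N. Going down in small steps.

>>> {"name": "step_arm", "arguments": {
  "commands": [
    {"fingers": 1,"dx": 0,"dy": 0,"dz": 0.001,"roll": 0},
    {"fingers": 1,"dx": 0,"dy": 0,"dz": 0.002,"roll": 0},
    {"fingers": 1,"dx": 0,"dy": 0,"dz": 0.003,"roll": 0},
    {"fingers": 1,"dx": 0,"dy": 0,"dz": 0.004,"roll": 0},
    {"fingers": 1,"dx": 0,"dy": 0,"dz": 0.005,"roll": 0},
    {"fingers": 1,"dx": 0,"dy": 0,"dz": 0.005,"roll": 0}
  ]
}}

```text
time: 17.02
tool_pos: [0.5737, 0.2709, 0.048]
tcp_rot: [-0.286, 3.127, 0.001]
wrist_force: [0.2, -0.4, 8.0]
width: -0.001
grip_force: 4.0
```

>>> {"name": "step_arm", "arguments": {
  "commands": [
    {"fingers": 1,"dx": 0,"dy": 0,"dz": 0.0006,"roll": 0},
    {"fingers": 1,"dx": 0,"dy": 0,"dz": 0.0012,"roll": 0},
    {"fingers": 1,"dx": 0,"dy": 0,"dz": 0.0016,"roll": 0},
    {"fingers": 1,"dx": 0,"dy": 0,"dz": 0.0016,"roll": 0}
  ]
}}

```text
time: 17.52
tool_pos: [0.5738, 0.2708, 0.0474]
tcp_rot: [-0.286, 3.127, 0.001]
wrist_force: [-2.4, -0.5, 13.6]
width: 0.003
grip_force: 6.7
```

Bottomed: z has stopped and the force is 13.6 N. I hold there, then release and move clear.

>>> {"name": "step_arm", "arguments": {
  "commands": [
    {"fingers": 1,"dx": 0,"dy": 0,"dz": 0,"roll": 0},
    {"fingers": 1,"dx": 0,"dy": 0,"dz": 0,"roll": 0},
    {"fingers": 1,"dx": 0,"dy": 0,"dz": 0,"roll": 0},
    {"fingers": 1,"dx": 0,"dy": 0,"dz": 0,"roll": 0}
  ]
}}

```text
time: 18.02
tool_pos: [0.5738, 0.2709, 0.0474]
tcp_rot: [-0.286, 3.127, 0.001]
wrist_force: [-2.7, -1.0, 13.5]
width: 0.001
grip_force: 6.7
```

>>> {"name": "step_arm", "arguments": {
  "commands": [
    {"fingers": 1,"dx": 0,"dy": 0,"dz": -0.004,"roll": 0},
    {"fingers": 1,"dx": 0,"dy": 0,"dz": -0.009,"roll": 0},
    {"fingers": 1,"dx": 0,"dy": 0,"dz": -0.03,"roll": 0},
    {"fingers": 1,"dx": 0,"dy": 0,"dz": -0.07,"roll": 0},
    {"fingers": 1,"dx": 0,"dy": 0,"dz": -0.12,"roll": 0},
    {"fingers": 1,"dx": 0,"dy": 0,"dz": -0.16,"roll": 0},
    {"fingers": 1,"dx": 0,"dy": 0,"dz": -0.16,"roll": 0},
    {"fingers": 1,"dx": 0,"dy": 0,"dz": -0.16,"roll": 0}
  ]
}}

```text
time: 19.02
tool_pos: [0.5723, 0.2701, 0.2049]
tcp_rot: [0.286, -3.128, 0.001]
wrist_force: [-0.7, -0.8, -0.0]
width: -0.0
grip_force: 0.0
```

```bash
python3 - <<'E'
from h import *
np.set_printoptions(precision=4,suppress=True)
s=read_state();print(s["time"],s["tool_pos"],s["wrist_force"])
c=calibration("wrist");p,d=read_camera("wrist");C=cloud("wrist",d,c)
e=C[...,:2]-[.5786,.2325];a=e@[-.1786,.9839];t=e@[.9839,.1786]
k=(abs(a-.04)<.015)&(abs(t)<.025)&(C[...,2]>.02)&(C[...,2]<.08);print("board z",np.median(C[k][:,2]))
k=(abs(a-.104)<.004)&(abs(t)<.03)&(C[...,2]>.03)&(C[...,2]<.08);print("bar z",k.sum(),np.median(C[k][:,2]))
p,d=read_camera("top");C=cloud("top",d);m=abs(C[...,2]-.077)<.006;m[:,:290]=0;m[:,410:]=0;m[:195]=0
m=cv2.morphologyEx(m.astype(np.uint8),2,np.ones((5,5)))>0;print("lid",m.sum(),cv2.minAreaRect(C[m][:,:2].astype(np.float32)),np.median(C[m][:,2]))
E
```

```text
19.025 [0.5723 0.2701 0.2049] [-0.6677 -0.7753 -0.0361]
board z 0.05316177787247582
bar z 452 0.05613709682185106
lid 3814 ((0.5479580163955688, -0.21025925874710083), (0.12607772648334503, 0.23508940637111664), 10.219740867614746) 0.07750346772815775
```

The board has sprung back to z≈0.053, the bar lies flat, and the lid's centre is about 1–2 mm from the mat's centre. Handing in.

```bash
python3 -c "
from workcell import *
print(finish_job())"
```

```text
the job is handed in; nothing more can be done
None
```

The lid stands level on the middle of the mat, the frame is turned right over, the board was pressed to its stop at about 14 N and sprang back, and the arm is clear; the job was handed in at about 19 s, and its result was not reported.

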